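Slide the recipe-card holder into the worktop rail

TASK

Fit the recipe-card holder with the square foot into the aluminium rail on the worktop: bring its foot in at the rail's open end, under the two lips, slide it along until it is home against the black end stop, and let go. It should stand upright on the rail's floor with the long side of its wooden block square across the rail. Leave the similar holder with the round foot where it stands.

Things in the scene. Friction and masses are not known exactly. Their poses are not given: they have to be found in the camera images.
- card_holder: The holder to fit: loose, upright, 90 mm tall, about 0.3 kg. Square steel foot 40 x 40 x 8 mm; on it a round neck 14 mm thick, 8 to 46 mm up; on top a wooden block 30 mm along x (grip this), 80 mm along y, 46 to 90 mm up, with a 5 mm wide card slot along y in its top. Origin: centre of the foot's underside; z up, x and y parallel to the foot's sides. Front and back are alike.
- round_stand: A similar loose holder to leave alone: same neck and wooden block (same axes and heights) but on a round steel foot 68 mm across and 8 mm thick, too wide for the rail. Origin: centre of the foot's underside. Either holder may be the nearer to the rail.
- rail: Aluminium C-section rail fixed on the worktop, 220 x 100 mm, 28 mm high. Origin: centre of its underside; +x runs from open to closed end, z up. Floor 4 mm thick. Channel 56 mm wide, centred on y = 0; above it, 24 to 28 mm up, two lips leave a 30 mm slot, so the 40 mm foot cannot enter from above. Black end stop, 28 mm high, inner face at x = 100 mm.
- rail_mouth (a point): Point on the rail's floor (4 mm up) in the middle of its open end, where walls and lips begin: rail x = -100 mm. Same axes as the rail. The bare floor reaches 10 mm further out.
- rail_home (a point): Point on the rail's floor (4 mm up) where the centre of the foot's underside lies when it touches the end stop: rail x = 80 mm. Same axes as the rail.
Mind the look-alikes: they are no part of the job. Leave any red look-alike of the card_holder alone.

How it is judged:
On the way:
1. the square foot has come in at the open end of the rail, under the lips, not yet home (x of card_holder in the frame of rail between -0.1 and 0.02 m and y of card_holder in the frame of rail between -0.015 and 0.015 m and z of card_holder in the frame of rail between 0 and 0.019 m), for 0.05 s.
At the end, for the whole second after the job is handed in: The square-footed holder stands at rest and upright (within 7 degrees) on the rail's floor, its foot in the channel under the lips and within 15 mm of the end stop, its block square across the rail within 15 degrees (x of card_holder in the frame of rail between 0.065 and 0.09 m and y of card_holder in the frame of rail between -0.015 and 0.015 m and z of card_holder in the frame of rail below 0.008 m and angle between card_holder's own z axis and vertical below 0.12 rad and angle between the y axis of card_holder and the y axis of rail, either way round below 0.26 rad and linear speed of card_holder below 0.02 m/s); the robot touches nothing.
It fails at once if the round-footed holder is moved by more than 30 mm (distance of round_stand from where it was at the start of the episode above 0.03 m).
It fails at once if the round-footed holder is tipped (angle between round_stand's own z axis and vertical above 0.3 rad).
It also fails if it takes over 48 s, if anything falls off the work surface, if the arm or the gripper's body presses on something with over 40 N, if the wrist force passes 120 N, or if a joint passes its speed limit or range.

ROBOT

A 7-joint arm with a two-finger parallel gripper is mounted at the origin on a cart in front of the work surface, level with it; the furniture and walls round the work are solid. World frame = base frame: x ahead of the robot, y to its left, z up, the work surface at z = 0. Lengths are in m, angles in rad, forces in N, time in s.
With the tool pointing down it reaches from about 0.4 to 0.925 m from the base axis. Payload 4.1 kg.
Tool frame: the origin (TCP) lies midway between the tips of the shut fingers; the grasp point (between the pads) lies 19 mm behind it; z points along the fingers, y is the line along which they close (so a half turn about z gives the same grasp; the last joint's range is limited). The gripper opens to 85 mm and grips with 20 to 120 N. Pads are 22 mm wide; open, the fingers measure 114 mm over their backs; the gripper's body (76 mm by 85 mm) begins 54 mm behind the grasp point. The pads swing forward as they close: fully open they stand 13 mm farther back than shut.
Start: joints at [1.123, 0.398, 0.045, 1.537, -0.019, 1.207, -0.051], TCP at [0.222, -0.611, 0.199] pointing down, gripper open.
Joint ranges: [-2.82, 2.82], [-0.49, 2.23], [-1.37, 1.46], [0, 2.46], [-1.36, 4.5], [0.23, 2], [-2.94, 2.94]. Speed limits (rad/s): [2.57, 2.57, 3.14, 3.14, 3.14, 3.14, 3.14].

INTERFACE

Orientations are given as a unit quaternion [w, x, y, z].
In Python, from station import observe, read_camera, calibration, close_job gives the robot as it stands.
- The arm moves only by the tool apply_moves, never from a script. Its arguments are lists of equal length, an entry for each row: "grip": the opening in per cent of the stroke, from 0 (shut) to 100 (fully open); "xyz": the shift along the world's x, y, z in mm, a list of three; "yaw": the turn about the world's z in rad. A call has 1 to 20 rows; each row is the pose to reach, as a shift and turn from the pose commanded when the call began; what a row does not reach only later rows make up. A row lasts 1/12 s, in which the tool goes at most 41.7 mm and 7.16 degrees, less where a joint would pass 70% of its speed; a pose out of reach is approached as far as the arm can. A call with a gripper value outside its range is refused whole. The fingers move at their own pace and stop on an object; "squeeze" is the grip in N (left out, the last holds). Time passes only in rows, so rows that repeat a pose let the fingers close. It gives the time, the measured TCP pose, the force, the opening and the grip force at its end, in the units of the state.
- observe(): the state, without advancing time (a new reading comes with each control period).
- read_camera(name): name is "scene" or "top"; returns the picture (384x512x3 uint8, red, green, blue); there is no depth.
- calibration(name): a dict with "intrinsics" (3x3 intrinsics, pixels), "k1" (the pictures are not rectified: a ray, as slopes to the right and down, at radius r is drawn at 1 + k1 r^2 times it, then the intrinsics apply), "R" (3x3) and "t" (3): a world point X has camera coordinates R X + t. Camera axes: x right, y down, z forward; pixel columns grow to the right and rows downward; lengths in m; the calibration is good to about 2 mm. A picture is of the moment at which its call begins. calibration takes no time and is no camera call.
- close_job(): hands the job in; it is judged then, once.
The state is a dict: "time_s": time; "joint_positions": joint angles; "joint_velocities": joint speeds; "effort": joint torques, N m; "tcp_pos": TCP position; "tcp_rot": TCP orientation; "ft_force": force on the tool from outside, world axes, zero at the start; "ft_torque": the same for the moment, N m; "finger_gap": finger opening in m; "gripper_force": force on a finger pad.
Only numpy, scipy, OpenCV 4.12 (cv2) and the standard library are available. Lean on these libraries where they do the work, as an engineer would, in place of code of your own. Each camera call takes 0.05 s, during which the arm holds its last target. There are 200 camera calls.

## Working session

There is one attempt and no reset: what is moved stays moved. The work goes in short steps, Python scripts to look and compute and a tool call to move; the robot and the scene stay as the last step left them, time stands still between calls to the robot, and variables do not carry over. Pictures are saved under pics/ and viewed, at most 10 in all, crops included, and the job is handed in when it is done.

Besides the shell and the picture viewer there is one more tool, called after "Call:" in YAML: its name, and indented under it one key for each argument. apply_moves: Moves the arm, as the interface text tells. Its arguments: {"type":"object","properties":{"grip":{"type":"array"},"xyz":{"type":"array"},"yaw":{"type":"array"},"squeeze":{"type":"number"}},"required":["grip","xyz","yaw"]}

```bash
mkdir -p pics; ls; python3 - <<'E'
from station import *
import cv2,numpy as np
for n in("scene","top"):
    im=read_camera(n); cv2.imwrite(f"pics/{n}0.png",im[:,:,::-1])
    c=calibration(n); print(n,c["intrinsics"],c["k1"],c["R"],c["t"])
s=observe(); print(s["time_s"],s["tcp_pos"],s["tcp_rot"],s["finger_gap"],s["ft_force"])
E
```

```text
pics
scene [[373.68391907   0.         261.74329231]
 [  0.         373.68391907 192.38440203]
 [  0.           0.           1.        ]] -0.04128574595286905 [[-0.85575486 -0.51714561 -0.01562144]
 [-0.37359859  0.63854211 -0.67282098]
 [ 0.35792137 -0.56993367 -0.73964039]] [0.37250829 0.24840772 1.03733415]
top [[362.55351759   0.         253.60893412]
 [  0.         362.55351759 192.85418871]
 [  0.           0.           1.        ]] 0.0008779167157154735 [[-2.23021737e-02 -9.99750410e-01 -1.31588390e-03]
 [-9.96484106e-01  2.23355939e-02 -8.07499114e-02]
 [ 8.07591480e-02 -4.89641156e-04 -9.96733525e-01]] [-0.03175584  0.47323155  1.0065211 ]
0.1 [ 0.22200102 -0.61026509  0.19778573] [-8.40032542e-04  9.84818949e-01  1.73582542e-01 -1.83763801e-04] 0.08500339185424069 [ 0.60535273  0.0431281  -0.32822222]
```

View pics/scene0.png

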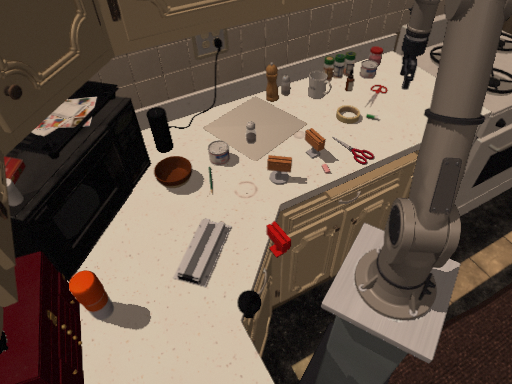

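View pics/top0.png

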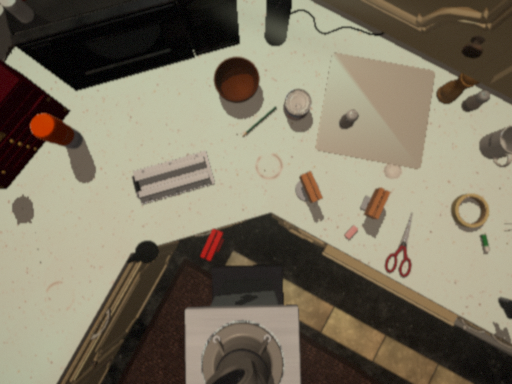

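Scene view: candidates are the wooden holder at scene (280,167) / top (311,187), the wooden holder at scene (315,140) / top (376,203), and the red look-alike at scene (278,240) / top (212,245), which is excluded. The rail is at scene (203,250) / top (173,176). I'll make one close crop to tell which foot is square and which rail end has the stop.

```bash
python3 - <<'E'
import cv2,numpy as np
s=cv2.imread("pics/scene0.png");t=cv2.imread("pics/top0.png")
f=lambda im,x,y,w,h:cv2.resize(im[y:y+h,x:x+w],(400,300),interpolation=cv2.INTER_CUBIC)
a=np.vstack([np.hstack([f(s,255,122,80,60+5)[:300],f(s,160,212,100,75)]),np.hstack([f(t,290,160,120,80),f(t,122,140,104,78)])])
cv2.imwrite("pics/crop1.png",a)
E
```

```text
(no output)
```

View pics/crop1.png

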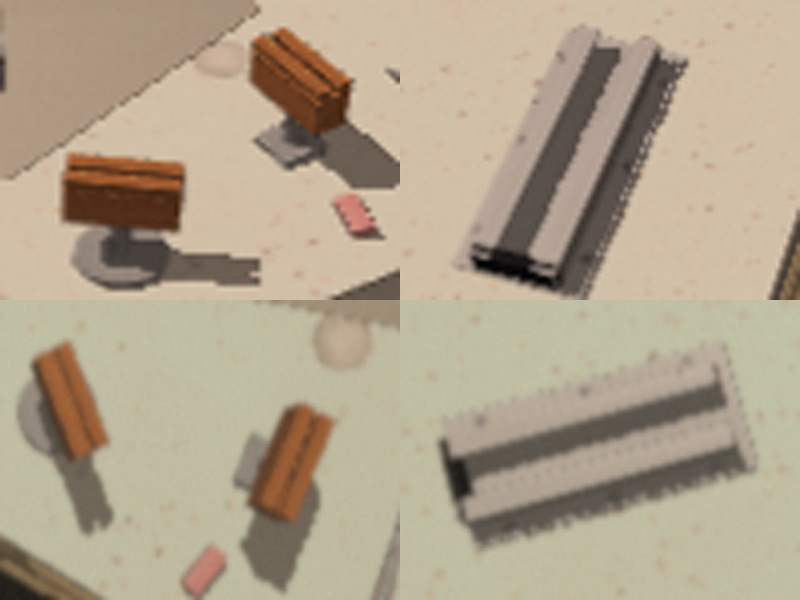

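The crop shows the right-hand holder (scene (315,140), top (376,203)) has the square foot, and the left one has the round foot. In the top view the rail's black stop is at the left end, about (126,178), and the bare-floor open end is at the right, about (212,165). Next I'll measure.

```bash
cat >h.py <<'E'
from station import *
import cv2,numpy as np
def ray(n,uv):
    c=calibration(n);K=c["intrinsics"];d=(np.array(uv,float)-K[:2,2])/K[0,0];s=d.copy()
    for _ in range(5): s=d/(1+c["k1"]*(s@s))
    return -c["R"].T@c["t"],c["R"].T@np.append(s,1)
def onz(n,uv,z):
    o,d=ray(n,uv);return o+d*(z-o[2])/d[2]
def proj(n,X):
    c=calibration(n);p=c["R"]@np.array(X)+c["t"];s=p[:2]/p[2]
    return s*(1+c["k1"]*(s@s))*c["intrinsics"][0,0]+c["intrinsics"][:2,2]
def blobs(im,lo,hi,amin=60):   # BGR -> HSV mask blobs
    m=cv2.inRange(cv2.cvtColor(im,cv2.COLOR_BGR2HSV),lo,hi)
    cs=cv2.findContours(m,cv2.RETR_EXTERNAL,cv2.CHAIN_APPROX_NONE)[0]
    return m,[c for c in cs if cv2.contourArea(c)>amin]
E
python3 - <<'E'
from h import *
t=cv2.imread("pics/top0.png");s=cv2.imread("pics/scene0.png")
hs=cv2.cvtColor(t,cv2.COLOR_BGR2HSV)
for p in [(150,163),(200,155),(165,183),(211,170),(126,178),(160,178),(250,200),(376,200),(353,202),(170,198)]: print(p,hs[p[1],p[0]],end=' ')
print()
m,cs=blobs(t,(3,110,50),(17,255,255),60)
for c in cs:
    r=cv2.minAreaRect(c)
    if r[0][1]>150: 
        print(r); b=cv2.boxPoints(r); w=np.array([onz("top",p,.09)[:2] for p in b]);print(w.round(3).tolist(),[np.linalg.norm(w[i]-w[i-1]).round(3) for i in range(4)],w.mean(0))
E
```

```text
(150, 163) [ 27  40 193] (200, 155) [ 16  42 186] (165, 183) [ 16  42 177] (211, 170) [ 23  39 172] (126, 178) [ 21  54 188] (160, 178) [16 42 91] (250, 200) [ 29  37 192] (376, 200) [ 12 166 152] (353, 202) [ 27  39 192] (170, 198) [ 26  41 188] 
((310.5824890136719, 353.314453125), (15.940935134887695, 14.722519874572754), 23.96249008178711)
[[0.047, -0.152], [0.079, -0.168], [0.063, -0.204], [0.03, -0.188]] [np.float64(0.04), np.float64(0.037), np.float64(0.04), np.float64(0.037)] [ 0.05453752 -0.17788319]
((406.2424621582031, 363.370849609375), (128.8447723388672, 31.0941104888916), 28.92642593383789)
[[0.071, -0.259], [0.138, -0.301], [-0.022, -0.578], [-0.086, -0.536]] [np.float64(0.318), np.float64(0.078), np.float64(0.32), np.float64(0.077)] [ 0.02527689 -0.41836172]
((317.6000061035156, 313.8000183105469), (23.255107879638672, 29.516096115112305), 26.56505012512207)
[[0.133, -0.155], [0.199, -0.191], [0.171, -0.244], [0.106, -0.207]] [np.float64(0.059), np.float64(0.075), np.float64(0.059), np.float64(0.075)] [ 0.15222147 -0.19932067]
((420.375732421875, 299.9776916503906), 
[... 284 characters left out ...]
 [0.442, -0.652], [0.374, -0.647], [0.375, -0.619]] [np.float64(0.068), np.float64(0.029), np.float64(0.068), np.float64(0.029)] [ 0.40838691 -0.63552451]
((377.1999816894531, 203.09999084472656), (14.758047103881836, 30.410520553588867), 26.56505012512207)
[[0.406, -0.33], [0.477, -0.369], [0.459, -0.403], [0.388, -0.363]] [np.float64(0.038), np.float64(0.081), np.float64(0.038), np.float64(0.081)] [ 0.43252223 -0.36612003]
((310.637939453125, 186.8448486328125), (29.525558471679688, 12.441588401794434), 68.19859313964844)
[[0.51, -0.164], [0.522, -0.195], [0.448, -0.221], [0.437, -0.191]] [np.float64(0.078), np.float64(0.033), np.float64(0.078), np.float64(0.033)] [ 0.47929456 -0.1928878 ]
```

```bash
python3 - <<'E'
import cv2,numpy as np
s=cv2.imread("pics/scene0.png");t=cv2.imread("pics/top0.png")
f=lambda im,x,y,w,h,k:cv2.resize(im[y:y+h,x:x+w],None,fx=k,fy=k,interpolation=cv2.INTER_CUBIC)
# scale 8 holder 50x37 (offset top 350,185 ; scene 295,125); rail top scale 8 100x37.. (122,148,100,37)->two rows
a=np.vstack([np.hstack([f(t,350,185,50,37,8),f(s,295,125,50,37,8)]),f(t,122,148,100,38,8)])
cv2.imwrite("pics/crop2.png",a);print(a.shape)
E
```

```text
(600, 800, 3)
```

View pics/crop2.png

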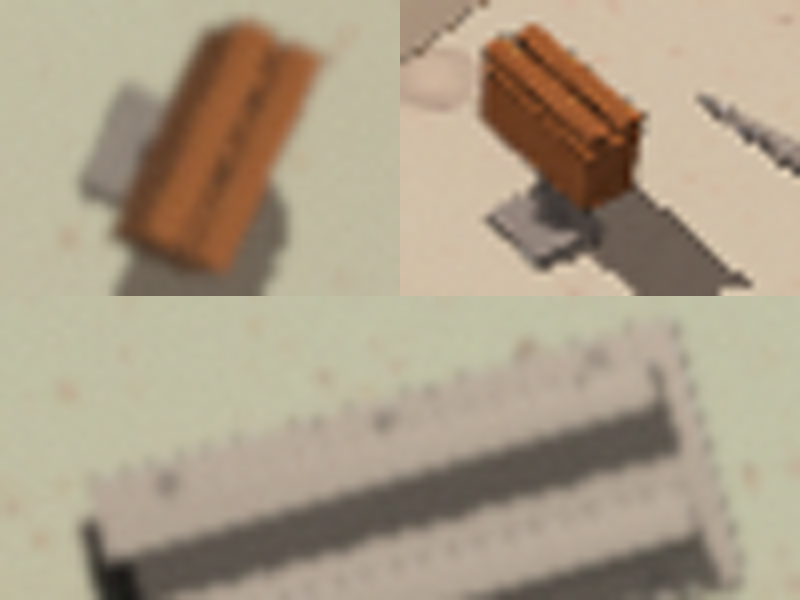

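```bash
python3 - <<'E'
from h import *
T=lambda x,y,ox,oy:(x/8+ox-.44,y/8+oy-.44)
ht=[T(*p,350,185) for p in [(278,55),(190,262),(234,158)]]
w=[onz("top",p,.09) for p in ht];print("slot",np.round(w,4),np.linalg.norm(w[0]-w[1]))
for p in [(242,22),(322,55),(225,272),(145,250)]: print(onz("top",T(*p,350,185),.09).round(3))
hsn=[T(x-400,y,295,125) for x,y in [(508,38),(623,132),(565,84)]]
w2=[onz("scene",p,.09) for p in hsn];print("scene",np.round(w2,4),np.linalg.norm(w2[0]-w2[1]))
# foot far corner checks at z=.008
for p in [(128,80),(82,185),(110,205)]: print("foot",onz("top",T(*p,350,185),.008).round(4))
for p in [(487,218),(540,262)]: print("foot sc",onz("scene",T(p[0]-400,p[1],295,125),.008).round(4))
R=lambda x,y:T(x,y-296,122,148)
a,b=R(665,405),R(680,455);m0=onz("top",a,.028);m1=onz("top",b,.028);print("mouth",m0,m1,np.linalg.norm(m0-m1))
e=[onz("top",R(*p),.028) for p in [(120,555),(140,597)]];print("end",e)
f=[onz("top",R(*p),.004) for p in [(670,320),(745,585)]];print("floor edge",f,np.linalg.norm(f[0]-f[1]))
# direction via slot upper edge
d=e[0]-m0;print("rail yaw",np.arctan2(d[1],d[0]),np.linalg.norm(d)); g=f[0]-f[1];print(np.arctan2(g[1],g[0]))
E
```

```text
slot [[ 0.4627 -0.3863  0.09  ]
 [ 0.3954 -0.354   0.09  ]
 [ 0.4291 -0.3701  0.09  ]] 0.0745885909180654
[ 0.474 -0.375  0.09 ]
[ 0.462 -0.401  0.09 ]
[ 0.392 -0.365  0.09 ]
[ 0.4  -0.34  0.09]
scene [[ 0.4667 -0.3798  0.09  ]
 [ 0.3938 -0.3458  0.09  ]
 [ 0.4301 -0.363   0.09  ]] 0.08039354482739426
foot [ 0.4612 -0.362   0.008 ]
foot [ 0.4241 -0.3439  0.008 ]
foot [ 0.4168 -0.3535  0.008 ]
foot sc [ 0.4565 -0.351   0.008 ]
foot sc [ 0.4218 -0.336   0.008 ]
mouth [0.56450966 0.09384013 0.028     ] [0.54657708 0.0887552  0.028     ] 0.018639578917298078
end [array([0.51551996, 0.28608791, 0.028     ]), array([0.50051318, 0.27900701, 0.028     ])]
floor edge [array([0.5997298, 0.0948859, 0.004    ]), array([0.50259757, 0.06903256, 0.004     ])] 0.10051399953044686
rail yaw 1.8203118003696603 0.19839153883467014
0.2601352842149269
```

Measured, with both views agreeing to about 7 mm:
- **Holder:** about (0.430, -0.367), y-axis at 2.70 rad. The slot length comes out near 80 mm, as it should.
- **Rail:** mouth about (0.549, 0.091), heading 1.825 rad. The width measures 100 mm and the slot about 200 mm, as they should.

Setting out.

Call:
apply_moves:
  grip: [100,100,100,100,100,100,100,100,100,100,100,100,100,100]
  xyz:
    - [20,24,0]
    - [42,49,0]
    - [63,73,0]
    - [84,98,0]
    - [105,122,0]
    - [126,147,0]
    - [147,171,0]
    - [168,196,0]
    - [188,220,0]
    - [203,237,0]
    - [208,243,0]
    - [208,243,0]
    - [208,243,-20]
    - [208,243,-40]
  yaw: [-0.1,-0.2,-0.3,-0.4,-0.5,-0.6,-0.7,-0.79,-0.79,-0.79,-0.79,-0.79,-0.79,-0.79]
  squeeze: 50

```text
time_s: 1.27
tcp_pos: [0.4294, -0.3707, 0.1594]
tcp_rot: [0.001, 0.975, -0.22, 0.001]
ft_force: [0.3, 0.1, -0.6]
finger_gap: 0.0854
gripper_force: 0.0
```

```bash
python3 - <<'E'
from h import *
s=observe();print(s["tcp_pos"],s["tcp_rot"],s["joint_positions"])
im=read_camera("scene")[:,:,::-1];t=read_camera("top")[:,:,::-1]
f=lambda im,x,y,w,h:cv2.resize(im[y:y+h,x:x+w],(400,300),interpolation=cv2.INTER_CUBIC)
cv2.imwrite("pics/hov.png",np.hstack([f(im,260,60,133,100),f(t,320,150,133,100)]))
E
```

```text
[ 0.42938485 -0.37068798  0.15938224] [ 0.00144646  0.97548562 -0.22005577  0.00108265] [ 0.61500293  0.28276102  0.02492626  1.78877927 -0.00592189  1.06699142
 -1.37276085]
```

View pics/hov.png

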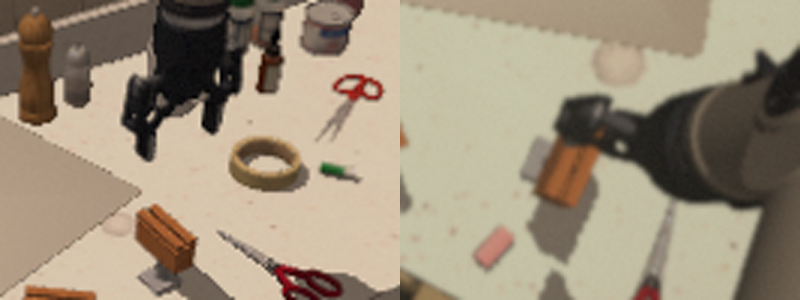

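```bash
python3 - <<'E'
from h import *
s=observe();p=np.array(s["tcp_pos"]);print(p)
d=np.array([.43,.9,0])*.048
for n in("scene","top"):
  for q in (p,p+d+[0,0,.013],p-d+[0,0,.013],p*[1,1,0]+[0,0,.09]): print(n,proj(n,q).round(1))
E
```

```text
[ 0.42608613 -0.36825925  0.15550345]
scene [318.6 119.7]
scene [307.9 121.4]
scene [329.7 111.9]
scene [316.8 134.6]
top [387.3 204.3]
top [370.9 195.8]
top [407.7 212.2]
top [378.2 205.5]
```

Call:
apply_moves:
  grip: [100,100,100,100,100,100]
  xyz:
    - [0,0,-20]
    - [0,0,-40]
    - [0,0,-60]
    - [0,0,-70]
    - [0,0,-70]
    - [0,0,-70]
  yaw: [0,0,0,0,0,0]

```text
time_s: 1.87
tcp_pos: [0.4298, -0.3689, 0.0893]
tcp_rot: [0.0, 0.976, -0.219, -0.0]
ft_force: [-0.2, -0.2, 0.4]
finger_gap: 0.0854
gripper_force: 0.0
```

```bash
python3 - <<'E'
from h import *
im=read_camera("scene")[:,:,::-1]
s=observe();p=np.array(s["tcp_pos"]);print(p,s["tcp_rot"],s["ft_force"])
d=np.array([.43,.9,0])*.05
c=cv2.resize(im[80:180,250:383],(800,600),interpolation=cv2.INTER_CUBIC)
for q in (p,p+d+[0,0,.013],p-d+[0,0,.013]):
  u=(proj("scene",q)-[250,80])*6; cv2.circle(c,tuple(int(v) for v in u),4,(0,255,0),1)
cv2.imwrite("pics/hov2.png",c)
E
```

```text
[ 0.43054022 -0.36910886  0.09000827] [ 5.91702013e-04  9.75665883e-01 -2.19260378e-01  7.88616226e-04] [ 0.32315367 -0.23279302  0.17253995]
```

View pics/hov2.png

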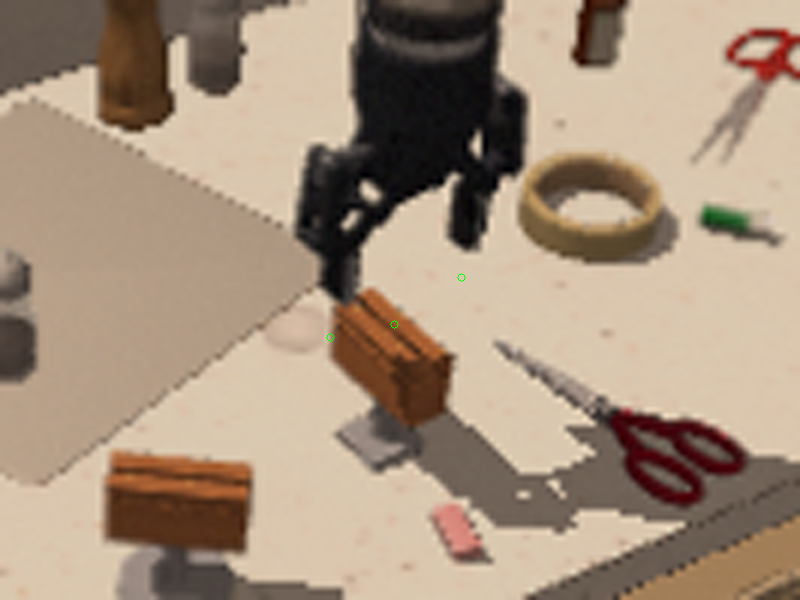

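```bash
python3 - <<'E'
from h import *
im=read_camera("top")[:,:,::-1]
s=observe();p=np.array(s["tcp_pos"]);print(p)
d=np.array([.43,.9,0])*.05
c=cv2.resize(im[165:240,330:430],(800,600),interpolation=cv2.INTER_CUBIC)
for q in (p,p+d+[0,0,.013],p-d+[0,0,.013]):
  u=(proj("top",q)-[330,165])*8; cv2.circle(c,tuple(int(v) for v in u),4,(0,255,0),1)
cv2.imwrite("pics/hov3.png",c)
# two-ray test for left fingertip seen in scene crop (345,297)
E
```

```text
[ 0.43089989 -0.36912018  0.09032691]
```

View pics/hov3.png

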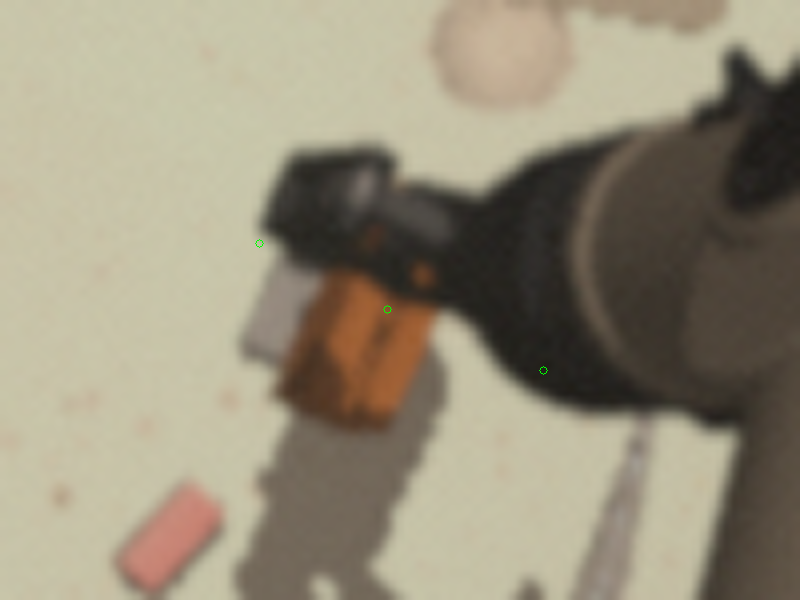

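```bash
python3 - <<'E'
from h import *
def tri(a,b):
    o1,d1=ray("scene",a);o2,d2=ray("top",b);k=np.linalg.lstsq(np.c_[d1,-d2],o2-o1,rcond=None)[0]
    p,q=o1+k[0]*d1,o2+k[1]*d2;return ((p+q)/2).round(4),np.linalg.norm(p-q).round(4)
S=lambda x,y:(x/6+250-.4,y/6+80-.4);T=lambda x,y:(x/8+330-.44,y/8+165-.44)
for t in [(265,235),(280,195),(300,200),(325,205),(320,265)]: print(t,tri(S(345,297),T(*t)))
# block near corner of top face, left/far-end corner & near end
print("block", tri(S(345,325),T(285,390)), tri(S(393,343),T(362,345)))
print(np.round(observe()["joint_positions"],3))
E
```

```text
(265, 235) (array([ 0.449 , -0.3162,  0.1409]), np.float64(0.0106))
(280, 195) (array([ 0.4583, -0.3267,  0.1303]), np.float64(0.0195))
(300, 200) (array([ 0.4589, -0.3335,  0.1253]), np.float64(0.0152))
(325, 205) (array([ 0.46  , -0.3423,  0.1189]), np.float64(0.0102))
(320, 265) (array([ 0.4471, -0.3322,  0.1311]), np.float64(0.0056))
block (array([ 0.4203, -0.3092,  0.1393]), np.float64(0.0343)) (array([ 0.4238, -0.3578,  0.0888]), np.float64(0.0073))
[ 0.617  0.357  0.02   1.856 -0.008  0.926 -1.373]
```

Triangulating the tip corner gives xy (0.447, -0.332), against (0.448, -0.331) predicted, so the gripper straddles the block. Descend and grip.

Call:
apply_moves:
  grip: [100,100,100,100,100,0,0,0,0,0,0,0,0,0,0,0]
  xyz:
    - [0,0,-15]
    - [0,0,-30]
    - [0,0,-45]
    - [0,0,-54]
    - [0,0,-54]
    - [0,0,-54]
    - [0,0,-54]
    - [0,0,-54]
    - [0,0,-54]
    - [0,0,-54]
    - [0,0,-54]
    - [0,0,-54]
    - [0,0,-54]
    - [0,0,-54]
    - [0,0,-54]
    - [0,0,-54]
  yaw: [0,0,0,0,0,0,0,0,0,0,0,0,0,0,0,0]
  squeeze: 50

```text
time_s: 3.3
tcp_pos: [0.4307, -0.3688, 0.0357]
tcp_rot: [0.001, 0.976, -0.219, 0.001]
ft_force: [-0.3, -0.4, 6.0]
finger_gap: 0.029
gripper_force: 49.5
```

Call:
apply_moves:
  grip: [0,0,0,0,0,0,0,0,0,0,0,0]
  xyz:
    - [0,0,5]
    - [0,0,15]
    - [0,0,30]
    - [0,0,45]
    - [0,0,60]
    - [0,0,75]
    - [0,0,90]
    - [0,0,105]
    - [0,0,115]
    - [0,0,120]
    - [0,0,120]
    - [0,0,120]
  yaw: [0,0,0,0,0,0,0,0,0,0,0,0]

```text
time_s: 4.3
tcp_pos: [0.4298, -0.3674, 0.1542]
tcp_rot: [-0.0, 0.976, -0.219, -0.001]
ft_force: [0.2, -0.0, -4.0]
finger_gap: 0.0291
gripper_force: 49.4
```

Call:
apply_moves:
  grip: [0,0,0,0,0,0,0,0,0,0,0,0,0,0,0,0,0,0,0,0]
  xyz:
    - [4,10,0]
    - [10,31,0]
    - [18,56,0]
    - [26,82,0]
    - [34,108,0]
    - [42,133,0]
    - [51,159,0]
    - [59,185,0]
    - [67,211,0]
    - [75,237,0]
    - [84,263,0]
    - [92,289,0]
    - [100,314,0]
    - [108,340,0]
    - [116,365,0]
    - [124,390,0]
    - [129,404,0]
    - [131,411,0]
    - [131,411,0]
    - [131,411,0]
  yaw: [0.02,0.06,0.1,0.15,0.2,0.25,0.3,0.35,0.4,0.45,0.5,0.55,0.6,0.65,0.68,0.696,0.696,0.696,0.696,0.696]

```text
time_s: 5.97
tcp_pos: [0.5601, 0.0432, 0.1542]
tcp_rot: [0.0, 0.992, 0.128, -0.001]
ft_force: [0.8, -0.6, -3.7]
finger_gap: 0.0289
gripper_force: 49.5
```

Call:
apply_moves:
  grip: [0,0,0,0,0,0,0]
  xyz:
    - [0,0,-15]
    - [0,0,-35]
    - [0,0,-55]
    - [0,0,-75]
    - [0,0,-85]
    - [0,0,-85]
    - [0,0,-85]
  yaw: [0,0,0,0,0,0,0]

```text
time_s: 6.55
tcp_pos: [0.5609, 0.0421, 0.0697]
tcp_rot: [0.0, 0.992, 0.126, -0.0]
ft_force: [1.0, 0.0, -2.9]
finger_gap: 0.0288
gripper_force: 49.5
```

```bash
python3 - <<'E'
from h import *
s=read_camera("scene")[:,:,::-1];t=read_camera("top")[:,:,::-1]
o=observe();p=np.array(o["tcp_pos"]);print(o["time_s"],p,o["tcp_rot"],o["finger_gap"],o["ft_force"])
cv2.imwrite("pics/s5.png",s);cv2.imwrite("pics/t5.png",t)
f=lambda im,x,y:cv2.resize(im[y:y+75,x:x+100],(800,600),interpolation=cv2.INTER_CUBIC)[:, :]
c=[f(s,175,175),f(t,150,120)]
d=np.array([-.2515,.968,0]);m=np.array([.549,.091,.004])
for i,(n,ox,oy) in enumerate((("scene",175,175),("top",150,120))):
  for q in (p,p*[1,1,0]+[0,0,.03],m,m+[0,0,.024],m+.05*d+[0,0,.024]):
    u=(proj(n,q)-[ox,oy]+.44)*8; cv2.circle(c[i],tuple(int(v) for v in u),4,(0,255,0),1)
cv2.imwrite("pics/m5.png",cv2.resize(np.hstack(c),(800,300),interpolation=cv2.INTER_AREA))
E
```

```text
6.65 [0.56236116 0.04280256 0.07110327] [1.87452265e-04 9.91935665e-01 1.26736211e-01 1.23852263e-03] 0.028738953627515874 [ 0.21397444 -0.24868276 -3.37745734]
```

View pics/m5.png

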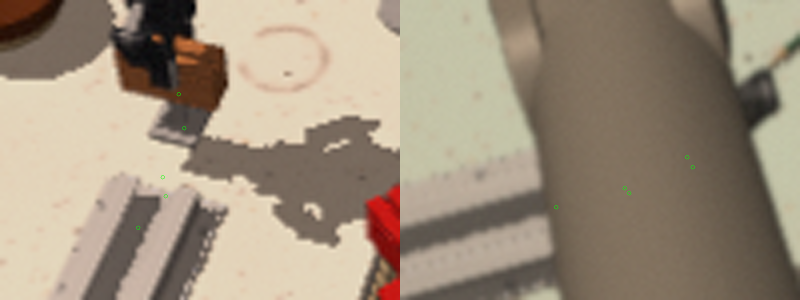

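```bash
python3 - <<'E'
from h import *
p=np.array([.5624,.0428,.0354]);a=1.825;d=np.array([np.cos(a),np.sin(a),0]);y=np.array([-d[1],d[0],0])
U=lambda q:((proj("scene",q)-[175,175]+.44)*4).round(0)
print("foot front corners",U(p+.02*d+.02*y),U(p+.02*d-.02*y),"back",U(p-.02*d-.02*y))
m=np.array([.549,.091,.028])
for k in (0,.05,.1): print("slot edges",k,U(m+k*d+.015*y),U(m+k*d-.015*y),"outer",U(m+k*d+.05*y),U(m+k*d-.05*y))
# slot edges by brightness along rail cross-sections in scene
g=cv2.cvtColor(cv2.imread("pics/s5.png"),cv2.COLOR_BGR2GRAY).astype(np.float32)
ys=np.arange(-.06,.0601,.002)
for k in (.03,.06,.09,.12):
    px=np.array([proj("scene",m+k*d+v*y) for v in ys],np.float32)
    v=cv2.remap(g,px[:,0],px[:,1],cv2.INTER_LINEAR).ravel();print(k,v.astype(int).tolist())
E
```

```text
foot front corners [198. 148.] [151. 137.] back [169. 100.]
slot edges 0 [181. 182.] [145. 173.] outer [223. 192.] [103. 164.]
slot edges 0.05 [157. 232.] [120. 223.] outer [200. 242.] [ 78. 213.]
slot edges 0.1 [132. 285.] [ 94. 276.] outer [177. 296.] [ 51. 265.]
0.03 [213, 213, 213, 212, 212, 213, 213, 213, 208, 199, 190, 185, 183, 182, 182, 183, 184, 182, 181, 180, 179, 166, 126, 102, 87, 88, 89, 90, 90, 90, 90, 89, 88, 93, 106, 144, 170, 178, 181, 183, 183, 182, 180, 182, 177, 151, 113, 74, 66, 67, 77, 83, 88, 87, 86, 87, 89, 93, 104, 132, 176]
0.06 [213, 213, 213, 213, 213, 213, 212, 209, 206, 200, 192, 186, 184, 183, 182, 183, 184, 183, 182, 182, 181, 160, 127, 99, 85, 88, 89, 89, 89, 89, 90, 89, 89, 93, 123, 162, 173, 180, 181, 183, 184, 184, 182, 181, 182, 163, 117, 84, 63, 67, 75, 84, 86, 87, 87, 88, 97, 136, 134, 115, 165]
0.09 [215, 214, 214, 214, 214, 215, 215, 214, 211, 206, 196, 188, 185, 184, 184, 185, 185, 185, 183, 183, 184, 162, 130, 98, 86, 90, 91, 91, 89, 89, 89, 89, 90, 95, 136, 166, 178, 183, 185, 185, 185, 184, 183, 183, 184, 159, 125, 86, 69, 67, 76, 83, 87, 89, 89, 89, 130, 157, 140, 161, 192]
0.12 [213, 212, 212, 213, 214, 214, 214, 213, 210, 206, 198, 188, 173, 170, 172, 180, 184, 185, 184, 184, 185, 166, 134, 98, 87, 90, 91, 91, 91, 91, 90, 90, 89, 92, 132, 165, 183, 184, 184, 185, 185, 184, 184, 184, 180, 162, 123, 80, 68, 68, 76, 84, 88, 88, 80, 77, 82, 108, 123, 112, 140]
```

The scene view agrees with the estimates. The expected foot corners (198,148) and (151,137) fall within about 1 real pixel of those seen. The rail's left slot edge sits at -16 mm against -15 expected. Lower, then enter.

Call:
apply_moves:
  grip: [0,0,0,0,0,0,0,0,0,0,0,0,0]
  xyz:
    - [0,0,-12]
    - [0,0,-24]
    - [0,0,-27]
    - [0,0,-27]
    - [-3,10,-27]
    - [-5,20,-27]
    - [-8,30,-27]
    - [-10,40,-27]
    - [-13,50,-27]
    - [-15,60,-27]
    - [-18,68,-27]
    - [-20,77,-27]
    - [-20,77,-27]
  yaw: [0,0,0,0,0,0,0,0,0,0,0,0,0]

```text
time_s: 7.73
tcp_pos: [0.5405, 0.1232, 0.0429]
tcp_rot: [-0.001, 0.992, 0.129, 0.0]
ft_force: [-0.0, 1.1, -2.9]
finger_gap: 0.0288
gripper_force: 49.5
```

```bash
python3 - <<'E'
from h import *
s=read_camera("scene")[:,:,::-1]
o=observe();p=np.array(o["tcp_pos"]);print(o["time_s"],p,o["tcp_rot"],o["finger_gap"],o["ft_force"],o["ft_torque"])
cv2.imwrite("pics/s6.png",cv2.resize(s[180:280,160:260],(600,600),interpolation=cv2.INTER_CUBIC))
E
```

```text
7.7833 [0.54089203 0.12166035 0.04282433] [-2.05481395e-04  9.91742978e-01  1.28241237e-01  9.36741076e-05] 0.028783170258501883 [ 0.20445406 -0.3236427  -3.6488609 ] [-0.00632939  0.03536753  0.04642048]
```

View pics/s6.png

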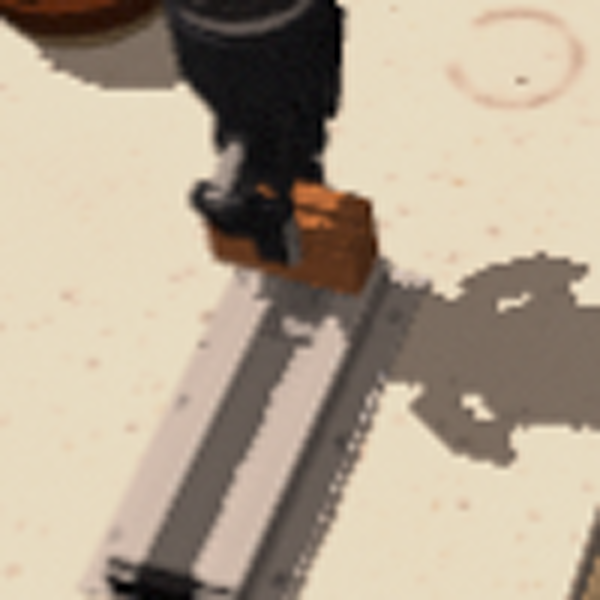

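The foot is under the lips at (295,325) with no contact force. Continue sliding.

Call:
apply_moves:
  grip: [0,0,0,0,0,0,0,0,0,0,0,0,0,0]
  xyz:
    - [-2,8,0]
    - [-5,18,0]
    - [-7,28,0]
    - [-10,38,0]
    - [-13,48,0]
    - [-15,58,0]
    - [-18,68,0]
    - [-20,78,0]
    - [-23,88,0]
    - [-25,98,0]
    - [-28,108,0]
    - [-30,116,0]
    - [-30,116,0]
    - [-30,116,0]
  yaw: [0,0,0,0,0,0,0,0,0,0,0,0,0,0]

```text
time_s: 8.95
tcp_pos: [0.511, 0.2366, 0.0427]
tcp_rot: [0.0, 0.992, 0.128, -0.0]
ft_force: [-0.8, -0.8, -3.6]
finger_gap: 0.0291
gripper_force: 49.6
```

Call:
apply_moves:
  grip: [0,0,0,0,0,0,0,0,0]
  xyz:
    - [-1,3,0]
    - [-1,6,0]
    - [-2,9,0]
    - [-3,12,0]
    - [-4,14,0]
    - [-4,16,0]
    - [-5,18,0]
    - [-5,20,0]
    - [-5,20,0]
  yaw: [0,0,0,0,0,0,0,0,0]

```text
time_s: 9.7
tcp_pos: [0.5061, 0.2568, 0.0428]
tcp_rot: [-0.0, 0.992, 0.127, 0.0]
ft_force: [-0.3, 0.8, -3.5]
finger_gap: 0.029
gripper_force: 49.7
```

Call:
apply_moves:
  grip: [0,0,0,0,0,0]
  xyz:
    - [0,1,0]
    - [-1,3,0]
    - [-1,4,0]
    - [-1,5,0]
    - [-2,6,0]
    - [-2,6,0]
  yaw: [0,0,0,0,0,0]

```text
time_s: 10.2
tcp_pos: [0.5039, 0.2625, 0.0427]
tcp_rot: [-0.0, 0.992, 0.127, -0.0]
ft_force: [0.1, 0.8, -3.4]
finger_gap: 0.029
gripper_force: 49.7
```

Call:
apply_moves:
  grip: [0,0,0,0]
  xyz:
    - [0,1,0]
    - [0,2,0]
    - [-1,3,0]
    - [-1,3,0]
  yaw: [0,0,0,0]

```text
time_s: 10.53
tcp_pos: [0.503, 0.2655, 0.0428]
tcp_rot: [-0.0, 0.992, 0.127, -0.0]
ft_force: [-0.5, -0.4, -2.8]
finger_gap: 0.029
gripper_force: 49.7
```

Call:
apply_moves:
  grip: [0,0,0,0]
  xyz:
    - [0,1,0]
    - [0,2,0]
    - [-1,3,0]
    - [-1,3,0]
  yaw: [0,0,0,0]

```text
time_s: 10.87
tcp_pos: [0.503, 0.267, 0.0428]
tcp_rot: [0.001, 0.992, 0.127, 0.0]
ft_force: [1.6, -3.3, -3.1]
finger_gap: 0.0296
gripper_force: 49.9
```

Call:
apply_moves:
  grip: [0,0,0,0]
  xyz:
    - [0,1,0]
    - [0,2,0]
    - [-1,3,0]
    - [-1,3,0]
  yaw: [0,0,0,0]

```text
time_s: 11.2
tcp_pos: [0.503, 0.2675, 0.0429]
tcp_rot: [0.003, 0.992, 0.126, 0.001]
ft_force: [3.9, -6.5, -0.9]
finger_gap: 0.0293
gripper_force: 50.5
```

Contact with the stop at y ≈ 0.267, which fits the estimate. Ease back, set the foot down, and release.

Call:
apply_moves:
  grip: [0,0,0,0,0,0,0]
  xyz:
    - [1,-3,0]
    - [1,-5,0]
    - [1,-5,-1]
    - [1,-5,-2]
    - [1,-5,-3]
    - [1,-5,-4]
    - [1,-5,-4]
  yaw: [0,0,0,0,0,0,0]

```text
time_s: 11.78
tcp_pos: [0.502, 0.2666, 0.0398]
tcp_rot: [0.0, 0.992, 0.127, -0.0]
ft_force: [-2.5, -3.2, 5.5]
finger_gap: 0.0292
gripper_force: 50.5
```

Call:
apply_moves:
  grip: [38,42,50,60,70,70,70,70,70,70,70,70,70,70,70]
  xyz:
    - [0,0,0]
    - [0,0,0]
    - [0,0,0]
    - [0,0,0]
    - [0,0,0]
    - [0,0,0]
    - [0,0,0]
    - [0,0,0]
    - [0,0,10]
    - [0,0,25]
    - [0,0,45]
    - [0,0,70]
    - [0,0,100]
    - [0,0,130]
    - [0,0,150]
  yaw: [0,0,0,0,0,0,0,0,0,0,0,0,0,0,0]

```text
time_s: 13.03
tcp_pos: [0.5032, 0.267, 0.1927]
tcp_rot: [-0.001, 0.992, 0.127, 0.002]
ft_force: [0.3, 0.3, -0.2]
finger_gap: 0.0597
gripper_force: 0.0
```

Call:
apply_moves:
  grip: [70,70,70,70,70,70,70,70,70,70]
  xyz:
    - [5,-25,5]
    - [10,-55,10]
    - [15,-85,10]
    - [20,-115,10]
    - [25,-145,10]
    - [30,-175,10]
    - [30,-205,10]
    - [30,-225,10]
    - [30,-230,10]
    - [30,-230,10]
  yaw: [0,0,0,0,0,0,0,0,0,0]

```text
time_s: 13.87
tcp_pos: [0.5323, 0.0344, 0.1994]
tcp_rot: [0.0, 0.992, 0.125, 0.0]
ft_force: [0.8, 0.2, 0.1]
finger_gap: 0.0596
gripper_force: 0.0
```

```bash
python3 - <<'E'
from h import *
s=read_camera("scene")[:,:,::-1];t=read_camera("top")[:,:,::-1]
f=lambda im,x,y,w,h:cv2.resize(im[y:y+h,x:x+w],(400,300),interpolation=cv2.INTER_CUBIC)
cv2.imwrite("pics/fin.png",np.vstack([np.hstack([f(s,160,205,100,75),f(t,110,140,100,75)]),np.hstack([f(s,110,70,266,200),f(t,110,100,266,200)])]))
m,cs=blobs(t,(3,110,50),(17,255,255),60)
a=1.825;d=np.array([np.cos(a),np.sin(a)]);y=np.array([-d[1],d[0]])
for c in cs:
    r=cv2.minAreaRect(c);u=r[0]
    if 100<u[0]<230 and 130<u[1]<215:
        w=onz("top",u,.094)[:2]-[.549,.091];b=np.array([onz("top",q,.094)[:2] for q in cv2.boxPoints(r)])
        e=[b[i]-b[i-1] for i in range(4)];l=max(e,key=np.linalg.norm)
        print(u,"rail xy",w@d-.1,w@y,"size",[np.linalg.norm(q).round(3) for q in e[:2]],"ang to rail y",np.degrees(np.arctan2(l@d,l@y)))
E
```

```text
(138.558837890625, 181.2353057861328) rail xy 0.07442672247853463 0.00142363241306271 size [np.float64(0.082), np.float64(0.037)] ang to rail y 0.5952171061251655
```

View pics/fin.png

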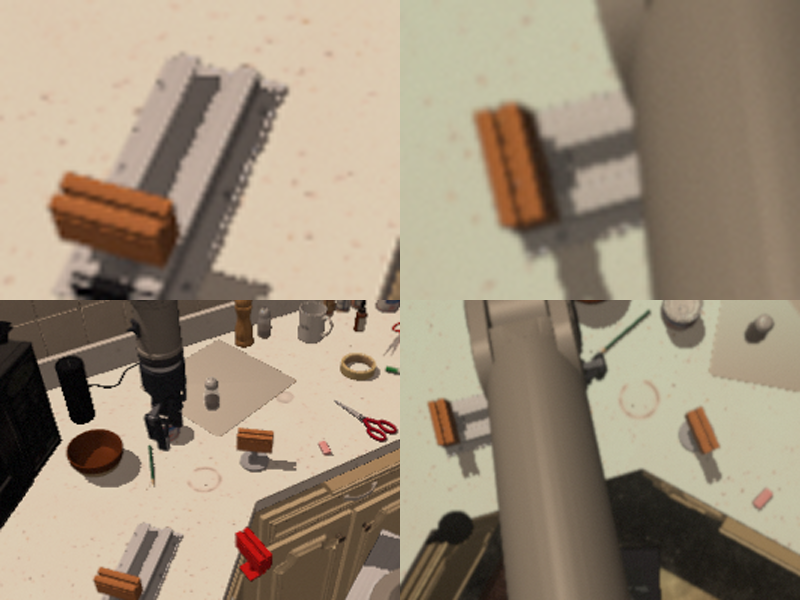

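The holder stands upright at the stop, at top (138,181). That is about 0.078 m along the rail, 0.6° off square, and the round stand hasn't moved. Handing in.

```bash
python3 -c "
from station import *
print(close_job())"
```

```text
the job is handed in; nothing more can be done
None
```

The square-footed holder is in the rail against the end stop, upright, square across it and released; the round-footed holder was not touched, and I handed the job in at about 14 s (no verdict was shown).

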